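Slide the saucer into the free bay and shut the keeper on it

TASK

The low wooden corral at the back has two bays and one of them already holds the big terracotta pot. Slide the terracotta saucer, with the small black pot standing in it, along the board into whichever bay is empty until it is fully home against the back rail (if the wooden keeper is swung across that bay's mouth, move it out of the way first); then swing the keeper fully across the mouth of that bay, up to its stop. Keep the saucer on the board and the small pot upright in it, and leave the big pot, the funnel, the spare pot, the dibber and the skewer bundle where they are.

Things in the scene. Friction and masses are not known exactly. Their poses are not given: they have to be found in the camera images.
- corral: Fixed corral of 24 mm high wooden battens on the board: two bays side by side, open to the front, no floor. Origin: on the board at the keeper's pivot, at the front end of the middle batten. x runs into the bays (away from the robot), y left, z up. Middle batten y -7..7, x 4..134 mm; outer battens y 123..133 and -133..-123, x 0..134 mm; back rail's front face x 122 mm. Each bay is 116 mm wide.
- left_home (a point): Point on the board where the saucer's centre lies when it is fully home against the back rail in the left bay: corral x = 70 mm, y = +65 mm. One of the two bays (either one) holds the big pot, the other is empty.
- right_home (a point): Point on the board where the saucer's centre lies when it is fully home against the back rail in the right bay: corral x = 70 mm, y = -65 mm. One of the two bays (either one) holds the big pot, the other is empty.
- keeper (a joint): Angle (rad) of the wooden keeper bar, on a vertical pin at the corral's origin. 0: points straight to the front (corral -x); +1.57: across the left bay's mouth (corral +y); -1.57: across the right bay's mouth; both are stops. Light friction (0.6 N at its peg); stays where left. Starts between -1.0 and 1.0. The saucer cannot pass a keeper leaning over its bay.
- keeper_peg (a point): Centre of the top of the keeper's upright wooden peg: 12 mm in diameter, 26 to 52 mm above the board, 48 mm from the pivot. The keeper bar itself is 14 mm wide, reaches 55 mm from the pivot and lies 10 to 26 mm above the board.
- saucer: Round terracotta saucer, 104 mm across the rim, 84 mm across the foot, 26 mm high, wall 4.5 mm, about 0.22 kg, loose on the board. Origin: centre of its underside, z up. Its inner floor is 5 mm above its underside. It starts in front of the corral, nearer the robot.
- small_pot: Small round black plastic pot with a tiny cactus, 60 mm across the rim, 44 mm across the foot, 55 mm high (cactus to 63 mm), about 0.12 kg, standing loose in the saucer. Origin: centre of its underside, z up.
- big_pot: Heavy terracotta pot with a round cactus, 96 mm across the rim, 70 mm across the foot, 85 mm high to the rim (cactus to 115 mm), about 0.95 kg, standing in one of the two bays. Origin: centre of its underside, z up. Leave it alone.
- funnel: Bystander: small green plastic funnel standing mouth down on the board, 70 mm across, 75 mm high. Origin: centre of its underside.
- spare_pot: Bystander: upturned empty black plastic pot, 66 mm across, 60 mm high. Origin: centre of its underside.
- dibber: Bystander: stainless dibber with a wooden handle, 200 mm long, 25 mm thick, lying along its x axis. Origin: under its middle.
- skewers: Bystander: bundle of bamboo skewers, 200 mm long, pinched by a steel spring clip, lying along its x axis; 24 mm wide and 45 mm high at the clip. Origin: under its middle.
Not all that is in view belongs to the job. Several things have the shape of the saucer; the one meant has the colours described above.

How it is judged:
On the way, in this order (a step that is already met when the one before it is completed fails the run):
1. the saucer is fully home in the empty bay, the small pot standing in it (x of saucer in the frame of corral between 0.06 and 0.08 m and (y of saucer in the frame of corral between 0.05 and 0.08 m or y of saucer in the frame of corral between -0.08 and -0.05 m) and height (world z) of saucer below 0.006 m and angle between small_pot's own z axis and vertical below 0.25 rad), for 0.2 s.
2. the keeper is swung across the mouth of the bay with the saucer (((y of saucer in the frame of corral above 0.05 m and value of joint keeper above 1.4 rad) or (y of saucer in the frame of corral below -0.05 m and value of joint keeper below -1.4 rad))), for 0.2 s.
At the end, for the whole second after the job is handed in: The saucer lies flat on the board in the bay that was empty, its centre within 10 mm of touching the back rail, the small pot stands upright on the saucer's floor, the keeper lies across the mouth of that same bay (within 0.17 rad of its stop), and all is at rest (x of saucer in the frame of corral between 0.06 and 0.08 m and ((y of saucer in the frame of corral between 0.05 and 0.08 m and value of joint keeper above 1.4 rad) or (y of saucer in the frame of corral between -0.08 and -0.05 m and value of joint keeper below -1.4 rad)) and height (world z) of saucer below 0.006 m and horizontal distance between small_pot and saucer below 0.024 m and angle between small_pot's own z axis and vertical below 0.2 rad and z of small_pot in the frame of saucer below 0.012 m and linear speed of each of saucer, small_pot below 0.02 m/s).
It fails at once if the saucer is lifted more than 25 mm off the board or tipped (height (world z) of saucer above 0.025 m or angle between saucer's own z axis and vertical above 0.35 rad).
It fails at once if the small pot tips over (angle between small_pot's own z axis and vertical above 0.6 rad).
It fails at once if the big pot is shifted by more than 20 mm (distance of big_pot from where it was at the start of the episode above 0.02 m).
It fails at once if a bystander (funnel, spare pot, dibber, skewers) is shifted by more than 30 mm (distance of any of funnel, spare_pot, dibber, skewers from where it was at the start of the episode above 0.03 m).
It also fails if it takes over 72 s, if anything falls off the work surface, if the arm or the gripper's body presses on something with over 40 N, if the wrist force passes 120 N, or if a joint passes its speed limit or range.

ROBOT

A 6-joint arm with a two-finger parallel gripper is mounted at the origin on the work surface. World frame = base frame: x ahead of the robot, y to its left, z up, the work surface at z = 0. Lengths are in m, angles in rad, forces in N, time in s.
With the tool pointing down it reaches from about 0.35 to 0.95 m from the base axis. Payload 17.4 kg.
Tool frame: the origin (TCP) lies midway between the tips of the shut fingers; the grasp point (between the pads) lies 19 mm behind it (arm.grip_depth is the distance from the TCP to the grasp point, in m); x points along the fingers, z is the direction in which the jaws open and shut, and the axes are right-handed (so a half turn about x gives the same grasp; the last joint's range is limited). The gripper opens to 93 mm and grips with 3 to 60 N. Pads are 15 mm wide; open, the fingers measure 128 mm over their backs; the gripper's body (75 mm by 188 mm) begins 65 mm behind the grasp point.
Start: joints at [-1.354, 0.116, 1.442, -0, 1.584, -0.038], TCP at [0.17, -0.653, 0.219] pointing down, gripper open.
Joint ranges: [-2.83, 2.83], [-0.83, 2.19], [0.07, 2.5], [-1.14, 4.28], [0.01, 3], [-2.97, 2.97]. Speed limits (rad/s): [1.89, 1.89, 2.22, 3.14, 3.14, 3.14].

INTERFACE

Orientations are given as a 3x3 rotation matrix whose columns are the frame's x, y, z axes.
In Python, from rig import arm gives the robot as it stands. Calls block until the motion is done:
- arm.move_pose(position, orientation): joint-space move of the TCP to a pose.
- arm.line_to(position, frame=None, speed=0.15, contact_N=None): straight line of the TCP; frame=None keeps the orientation; speed is the mean speed in m/s. With contact_N (N) it stops when the force on the tool has changed by that much, and returns True; else False.
- arm.goto_joints(angles): joint-space move.
- arm.ungrasp() and arm.close(force=None): open the fingers fully, or close them until they stop; force is the grip in N (None keeps the last).
- arm.sleep(seconds).
- arm.ik(position, orientation): joint angles nearest the present ones, or None.
- arm.read_camera(name): name is "side" or "top"; returns a dict with "color" (400x640x3 uint8, red, green, blue), "intrinsics" (3x3 intrinsics, pixels), "k1" (the pictures are not rectified: a ray, as slopes to the right and down, at radius r is drawn at 1 + k1 r^2 times it, then the intrinsics apply), "position" and "attitude" of the camera in the world. Camera axes: x right, y down, z forward; pixel columns grow to the right and rows downward; lengths in m; the calibration is good to about 2 mm. A picture is of the moment at which its call begins. There is no depth.
A pose or a line that the arm cannot do raises arm.IKError and nothing moves.
- arm.job_done(): hands the job in, once; it reports no verdict.
Readings, each from a call of its own:
- arm.get_time_s(): time.
- arm.get_joint_positions(): joint angles.
- arm.get_joint_vel(): joint speeds.
- arm.get_joint_torque(): joint torques, N m.
- arm.get_ee_pos(): TCP position.
- arm.get_tool_rot(): TCP orientation.
- arm.get_wrist_force(): force on the tool from outside, world axes, zero at the start.
- arm.get_ft_torque(): the same for the moment, N m.
- arm.get_opening(): opening from 0.0 (shut) to 1.0 (fully open).
Only numpy, scipy, OpenCV 4.12 (cv2) and the standard library are available. Lean on these libraries where they do the work, as an engineer would, in place of code of your own. Each camera call takes 0.05 s, during which the arm holds its last target. There are 200 camera calls.

## Working session

There is one attempt and no reset: what is moved stays moved. The work goes in short steps, each a Python script; the robot and the scene stay as the last script left them, time stands still between calls to the robot, and variables do not carry over. Pictures are saved under pics/ and viewed, about 8 in all and at most 12, crops included, and the job is handed in when it is done.

```bash
mkdir -p pics; ls
cat > h.py <<'E'
import numpy as np, cv2
from rig import arm
def snap(cam,fn=None):
    c=arm.read_camera(cam)
    if fn: cv2.imwrite('pics/'+fn,c['color'][:,:,::-1])
    return c
def ray(c,u,v):
    K=np.array(c['intrinsics'],float);k=c['k1']
    d=np.array([(u-K[0,2])/K[0,0],(v-K[1,2])/K[1,1]]);s=d.copy()
    for _ in range(30): s=d/(1+k*(s@s))
    return np.array(c['attitude'])@np.array([s[0],s[1],1.])
def onz(c,u,v,z):
    r=ray(c,u,v);p=np.array(c['position']);return p+r*(z-p[2])/r[2]
def proj(c,P):
    K=np.array(c['intrinsics'],float);q=np.array(c['attitude']).T@(np.array(P,float)-np.array(c['position']))
    s=q[:2]/q[2];s=s*(1+c['k1']*(s@s));return K[0,0]*s[0]+K[0,2],K[1,1]*s[1]+K[1,2]
E
python3 - <<'E'
from h import *
for n in('top','side'):
    c=snap(n,n+'0.png');print(n,c['position'],np.round(c['attitude'],3).tolist(),np.array(c['intrinsics']).tolist(),c['k1'])
print(arm.get_time_s(),np.round(arm.get_tool_rot(),3).tolist())
E
```

```text
pics
top [ 0.40418516 -0.01339881  1.13789931] [[0.011, -0.997, 0.071], [-1.0, -0.01, 0.007], [-0.007, -0.071, -0.997]] [[376.70248440907903, 0.0, 324.2194513333751], [0.0, 376.70248440907903, 198.54276764990868], [0.0, 0.0, 1.0]] -0.02867589396301321
side [-0.14821963  0.7499837   0.75196304] [[-0.766, -0.364, 0.53], [-0.643, 0.422, -0.639], [0.009, -0.83, -0.558]] [[474.30181678882536, 0.0, 310.99202212002143], [0.0, 474.30181678882536, 203.17891555172577], [0.0, 0.0, 1.0]] -0.08334570493903312
0.1 [[-0.0, 0.968, 0.252], [0.001, 0.252, -0.968], [-1.0, 0.0, -0.001]]
```

View pics/top0.png

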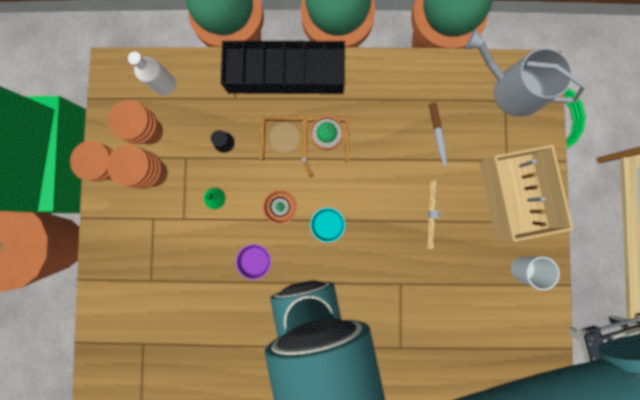

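View pics/side0.png

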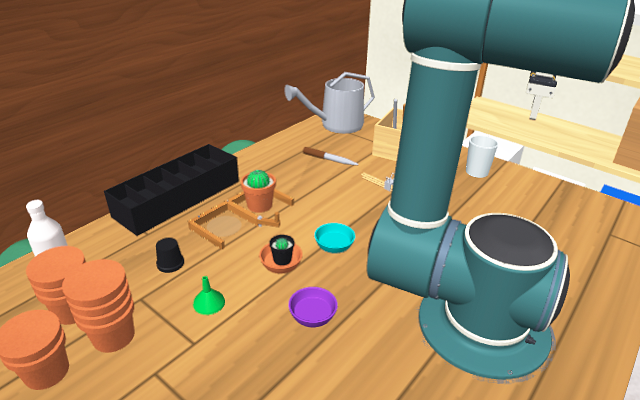

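Candidates: purple dish at top-view (253,262), cyan dish at (327,225), terracotta saucer with the small black pot at (280,207). The last fits the description. The big pot (327,132) fills the right bay, so the left bay is the empty one. The keeper is near (307,167). I'll check this in a crop.

Run:
```python
import cv2
a=cv2.imread('pics/top0.png')[105:235,200:360]; cv2.imwrite('pics/c1.png',cv2.resize(a,None,fx=4.6,fy=4.6,interpolation=cv2.INTER_CUBIC))
```

```text
(no output)
```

View pics/c1.png

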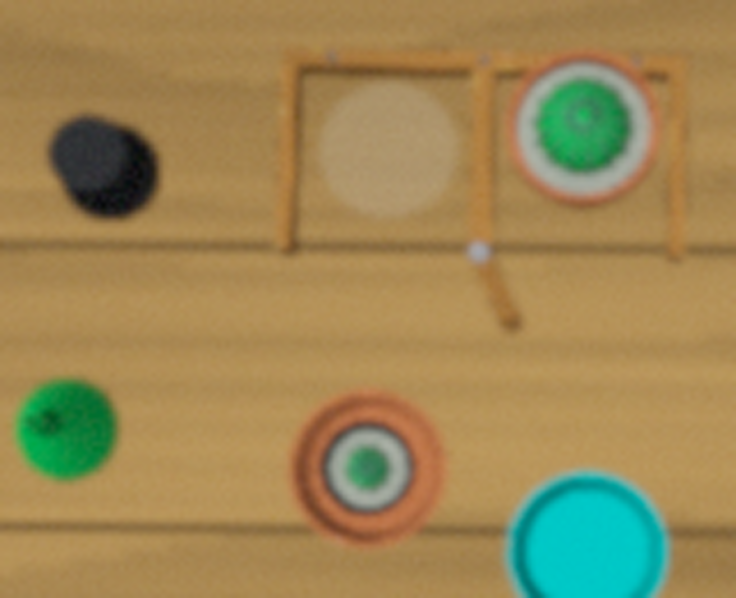

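Crop (4.6x): terracotta saucer with black pot and cactus at crop (369,468), pivot pin at (479,251), keeper pointing to the front and slightly right, with its tip at (512,325). The left bay is empty and holds only a faint disc mark. The choice of saucer is confirmed, and the keeper is not over its bay.

```bash
cat >> h.py <<'E'
def cr(u,v): return (u+.5)/4.6-.5+200,(v+.5)/4.6-.5+105
E
python3 - <<'E'
from h import *
c=arm.read_camera('top')
for n,u,v,z in [('saucer',369,468,.026),('pivot',479,251,.028),('BLo',288,58,.024),('BRo',686,63,.024),('FLo',287,249,.024),('FRo',677,258,.024),('kept ip',512,325,.05),('big',583,128,.085),('cyan',588,550,.026),('funnel',67,430,.02)]:
    print(n,np.round(onz(c,*cr(u,v),z)[:2],4))
# fit corral pose by reprojection of corners
from scipy.optimize import least_squares
L=np.array([[0,0,.028],[0,.128,.024],[0,-.128,.024]]);
pts=[((479,251),(0,0,.028)),((480,62),(.128,0,.024)),((294,58),(.128,.128,.024)),((678,65),(.128,-.128,.024)),((287,249),(0,.128,.024)),((677,257),(0,-.128,.024))]
def res(q):
    x,y,t=q;o=[]
    for uv,P in pts:
        w=[x+P[0]*np.cos(t)-P[1]*np.sin(t),y+P[0]*np.sin(t)+P[1]*np.cos(t),P[2]]
        o+=list(np.subtract(proj(c,w),cr(*uv)))
    return o
s=least_squares(res,[.54,.04,0]);print(s.x,np.round(s.fun,1))
p=s.x;R=np.array([[np.cos(p[2]),-np.sin(p[2])],[np.sin(p[2]),np.cos(p[2])]])
print('saucer in corral',R.T@(onz(c,*cr(369,468),.026)[:2]-p[:2]),'keeper tip',R.T@(onz(c,*cr(512,325),.052)[:2]-p[:2]),'cyan',R.T@(onz(c,*cr(588,550),.026)[:2]-p[:2]))
E
```

```text
saucer [0.4589 0.1259]
pivot [0.6002 0.0571]
BLo [0.7279 0.1848]
BRo [ 0.7267 -0.0764]
FLo [0.6011 0.1824]
FRo [ 0.5975 -0.0713]
kept ip [0.5492 0.0341]
big [ 0.6675 -0.0096]
cyan [ 0.4078 -0.0154]
funnel [0.4819 0.3238]
[ 0.59918202  0.05658869 -0.00809894] [ 0.2  0.3  1.  -0.3 -0.9 -0.1  0.4 -0.3 -0.7  0.3  0.   0. ]
saucer in corral [-0.1408069   0.06822193] keeper tip [-0.05005378 -0.02296465] cyan [-0.19076147 -0.07354368]
```

```bash
cat >> h.py <<'E'
PO=np.array([.5992,.0566]);TH=-.0081
RC=np.array([[np.cos(TH),-np.sin(TH)],[np.sin(TH),np.cos(TH)]])
def W(x,y,z): return np.r_[PO+RC@[x,y],z]          # corral -> world
def C(p): return RC.T@(np.array(p)[:2]-PO)
def down(ang):                                       # jaw axis at angle in corral frame
    z=np.r_[RC@[np.cos(ang),np.sin(ang)],0];x=np.array([0,0,-1.]);return np.c_[x,np.cross(z,x),z]
E
python3 - <<'E'
from h import *
D=down(-np.pi/2)
p=arm.get_ee_pos();arm.line_to([p[0],p[1],.3],speed=.3)
arm.move_pose(W(-.215,.067,.2),D)
arm.line_to(W(-.215,.067,.012),speed=.12,contact_N=8)
print(arm.get_ee_pos())
print(arm.line_to(W(-.17,.067,.012),speed=.08,contact_N=15))
print(arm.line_to(W(-.04,.065,.012),speed=.06,contact_N=15))
print(C(arm.get_ee_pos()),arm.get_wrist_force(),arm.get_time_s())
snap('side','side1.png')
E
```

```text
[0.38508091 0.12543379 0.01258011]
False
False
[-0.04010464  0.065029  ] [-1.16975101  0.45371602 -0.40258498] 8.1833
```

View pics/side1.png

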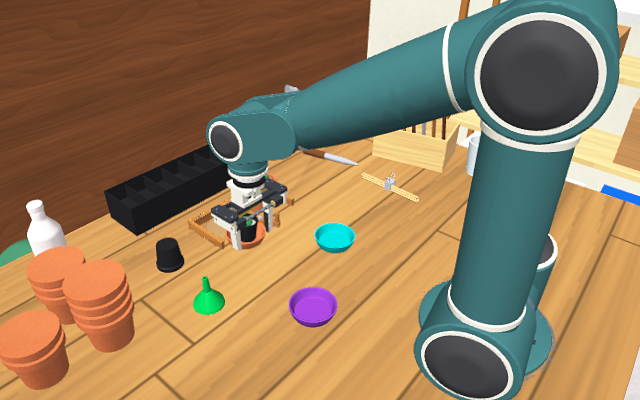

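The side view shows the saucer at (247,238), nested between the fingers at the left bay mouth, with the pot upright. Next I'll shut the fingers and push the saucer home.

Run:
```python
from h import *
arm.line_to(W(-.11,.065,.012),speed=.12)
arm.line_to(W(-.13,.065,.11),speed=.2)
arm.close(10)
J=arm.get_joint_positions()
best=min((np.pi,0),key=lambda a:9 if (q:=arm.ik(W(-.13,.065,.11),down(a))) is None else abs(q[5]))
print(best);D=down(best)
arm.move_pose(W(-.13,.065,.11),D)
arm.line_to(W(-.13,.065,.014),speed=.12,contact_N=8)
print(arm.line_to(W(-.085,.065,.014),speed=.08,contact_N=15))
print(arm.line_to(W(.012,.065,.014),speed=.05,contact_N=12))
print(C(arm.get_ee_pos()),arm.get_wrist_force(),arm.get_time_s())
arm.line_to(W(-.09,.065,.014),speed=.12);arm.line_to(W(-.09,.065,.15),speed=.2);arm.line_to(W(-.25,.0,.15),speed=.2)
snap('side','side2.png');c=snap('top','top2.png')
a=cv2.imread('pics/top2.png')[105:235,200:360]; b=cv2.imread('pics/side2.png')[150:280,160:320]
cv2.imwrite('pics/c2.png',np.hstack([cv2.resize(i,(400,325),interpolation=cv2.INTER_CUBIC) for i in(a,b)]))
```

```text
0
False
True
[0.00698325 0.06500328] [-3.57455657  0.26689578  2.77335469] 15.8083
```

View pics/c2.png

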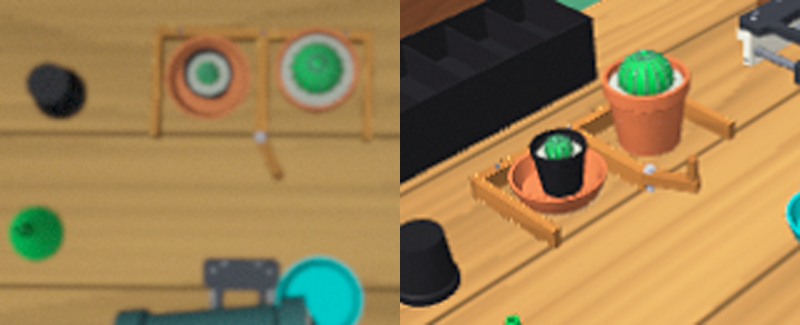

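In the crop, the saucer is home in the left bay at (208,76) with the pot upright (side half: 558,165). The big pot hasn't moved. The keeper still points front-right, with its peg near (279,175). The push stopped on contact, as expected. Next I'll swing the keeper round its arc.

Run:
```python
from h import *
c=arm.read_camera('top');print('saucer',C(onz(c,200+208.5/2.5-.5,105+76.5/2.5-.5,.026)))
D=down(-np.pi/2);Z=.034
def T(th,extra=0):
    t=np.array([np.sin(th),np.cos(th)]);d=.006+min(.0075/max(abs(t[0]),1e-6),.0175/max(abs(t[1]),1e-6))+extra
    q=.048*np.array([-np.cos(th),np.sin(th)])-d*t;return W(q[0],q[1],Z)
s=T(-.43,.022);print(C(s))
arm.move_pose(np.r_[s[:2],.15],D)
print(arm.line_to(s,speed=.12,contact_N=6))
for th in np.arange(-.43,1.5,.16):
    if arm.line_to(T(th),speed=.08,contact_N=15): print('contact',th);break
else:
    for th in(1.5,1.57,1.65):
        print(th,arm.line_to(T(th),speed=.04,contact_N=8),arm.get_wrist_force())
print(C(arm.get_ee_pos()),arm.get_time_s())
p=C(arm.get_ee_pos())
arm.line_to(W(p[0]-.06,p[1],Z),speed=.12);arm.line_to(W(p[0]-.06,p[1],.15),speed=.2);arm.line_to(W(-.25,0,.15),speed=.2)
snap('side','side3.png');snap('top','top3.png')
a=cv2.imread('pics/top3.png')[105:235,200:360]; b=cv2.imread('pics/side3.png')[150:280,160:320]
cv2.imwrite('pics/c3.png',np.hstack([cv2.resize(i,(400,325),interpolation=cv2.INTER_CUBIC) for i in(a,b)]))
```

```text
saucer [0.0732938  0.06487956]
[-0.02445797 -0.06181421]
False
1.5 False [-0.01089636  0.12970769 -0.10871661]
1.57 False [-5.53605741 -1.35256018  1.41264036]
1.65 False [-29.1806938   -6.9479802   15.40978429]
[-0.01255536  0.04829862] 25.525
```

View pics/c3.png

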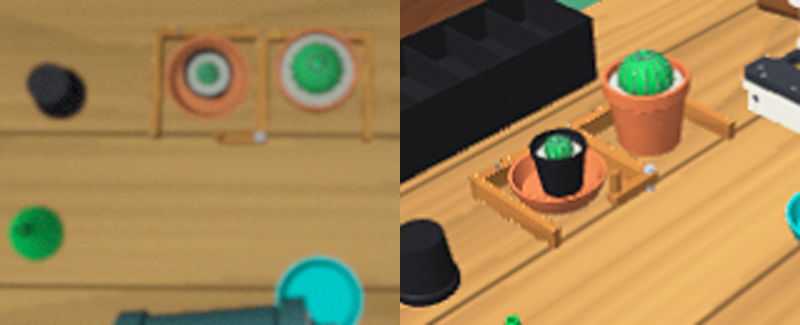

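The keeper now lies straight across the left bay mouth, crop (218–262,137). The saucer is still at (208,76) with the pot upright, and the other things are where they were.

```bash
python3 -c "
from rig import arm
arm.sleep(.3);arm.job_done();print(arm.get_time_s())"
```

```text
the job is handed in; nothing more can be done
the job is handed in; nothing more can be done
```

The job is done and handed in at about 26 s on the robot's clock. No verdict came back, so the results below rest on my own checks.

- **Saucer:** The left bay was the empty one. I slid the saucer to its mouth between the open fingers, then pushed it with the shut fingers until it met the back rail. In the last top view its centre measured about x = 73 mm, y = 65 mm in the corral frame. That is inside the allowed range of 60–80 mm and 50–80 mm. My pixel readings are good to a few mm.
- **Keeper:** I swung it by its peg from about -0.43 rad to across the left bay. The last top view shows it straight across the mouth; I judged that by eye and did not compute the angle.
- **Other things:** The small pot is upright in the saucer. The big pot, funnel and spare pot look unmoved in the last crops. The dibber and skewers were outside those crops; the arm only passed well above that side of the board.
- **What did not go as planned:** On the final push of the keeper, the 8 N contact stop did not trigger. The force on the tool rose to about 33 N against the stop before I backed off. That is below the 40 N and 120 N limits, and the shut fingertips made the contact.

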